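Screw the flask's lid down beside the router

ROBOT

A 7-joint arm with a two-finger parallel gripper is mounted at the origin on the work surface. World frame = base frame: x ahead of the robot, y to its left, z up, the work surface at z = 0. Lengths are in m, angles in rad, forces in N, time in s.
With the tool pointing down it reaches from about 0.4 to 0.85 m from the base axis. Payload 4.5 kg.
Tool frame: the origin (TCP) lies on the centre line of the jaws, within the pads' length; the fingertips stand 14 mm ahead of it and the grasp point (between the pads) lies 5 mm behind it; y points along the fingers, z is the direction in which the jaws open and shut, and the axes are right-handed (so a half turn about y gives the same grasp; the last joint's range is limited). The gripper opens to 88 mm and grips with 3 to 60 N. Pads are 18 mm wide; open, the fingers measure 123 mm over their backs; the gripper's body (75 mm by 187 mm) begins 45 mm behind the grasp point.
Start: joints at [-1.096, 0.689, -0.195, 1.565, 0.157, 0.902, -0.215], TCP at [0.267, 0.565, 0.253] pointing down, gripper open.
Joint ranges: [-3.01, 3.01], [-0.46, 2.08], [-1.47, 1.51], [0.13, 2.56], [-1, 4.14], [0.04, 2.09], [-2.66, 2.66]. Speed limits (rad/s): [2.57, 2.57, 3.14, 3.14, 3.14, 3.14, 3.14].

INTERFACE

Orientations are given as a unit quaternion [x, y, z, w].
In Python, from plant import get_state, imaging, job gives the robot as it stands.
- The arm moves only by the tool send_rows, never from a script. Its argument "motion" is a list that holds one entry, the list of rows, each a list of 7 numbers: the turn, a rotation vector about the tool's x, y, z scaled (see below), then the shift along the tool's x, y, z scaled (see below), then the gripper's target within -1 to 1 (shut at 1, half-way at 0, fully open at -1). In form: [[[rx, ry, rz, tx, ty, tz, gripper], ...]]. A call has exactly 5 rows; each row shifts and turns the commanded pose from where the row before left it, along the tool's axes as they then stand; what a row does not reach is not made up. The controller multiplies each number of a shift by 0.02 m and each number of a turn by 0.08 rad. A row lasts 1/12 s, in which the tool goes at most 41.7 mm and 7.16 degrees, less where a joint would pass 70% of its speed; a pose out of reach is approached as far as the arm can. A call with a number of a shift or a turn outside -1 to 1 is refused whole. A call with a gripper value outside its range is refused whole. The fingers move at their own pace and stop on an object; "force" is the grip in N (left out, the last holds). Time passes only in rows, so rows that do not move let the fingers close, or fill a call up. It gives the time, the measured TCP pose, the force and the opening at its end, in the units of the state.
- get_state(): the state, without advancing time (a new reading comes with each control period).
- imaging.snapshot(name): name is "scene" or "top"; returns a dict with "img" (480x640x3 uint8, red, green, blue), "camera_matrix" (3x3 intrinsics, pixels), "R" (3x3) and "t" (3): a world point X has camera coordinates R X + t. Camera axes: x right, y down, z forward; pixel columns grow to the right and rows downward; lengths in m; the calibration is good to about 2 mm. A picture is of the moment at which its call begins. There is no depth.
- job.finish_job(): hands the job in, once; it reports no verdict.
The state is a dict: "clock": time; "q": joint angles; "qd": joint speeds; "joint_torque": joint torques, N m; "tool_pos": TCP position; "eef_rot": TCP orientation; "contact_force": force on the tool from outside, world axes, zero at the start; "moment": the same for the moment, N m; "opening": opening from 0.0 (shut) to 1.0 (fully open).
Only numpy, scipy, OpenCV 4.12 (cv2) and the standard library are available. Lean on these libraries where they do the work, as an engineer would, in place of code of your own. Each camera call takes 0.05 s, during which the arm holds its last target.

TASK

The lid of the squat steel flask in the desk cup holder has only been set loosely on its neck, and the flask stands next to the router. Turn the lid backwards (counter-clockwise seen from above) until it drops into the thread, then screw it clockwise until it is fully home, and let go. Do not take the lid off the flask, and leave the tall bottle and the mug standing where they are.

Things in the scene. Friction and masses are not known exactly. Their poses are not given: they have to be found in the camera images.
- flask: Squat steel flask, 80 mm wide, in a black cup holder (foot 112 mm wide) fixed to the desk. Origin: centre of its underside, z up; black bar on its +x side. Shoulder 95 mm high. Call A the angle of the lid's +x counter-clockwise (from above) from the flask's +x. At A 47 to 73 degrees the lid can sink 8.5 mm (lower it if gripped). Then clockwise, A 42 to 3: 3 mm more, 2 mm play. Home: A 0.
- lid: Black round lid on the neck, 57 mm wide, 38 high, 80 g; grip its upper 25 mm across any diameter. Origin: centre of lower rim, z up; grey line on top towards its +x. Starts upright, rim 108.5 mm above desk, A 10 to 24 degrees; clockwise is blocked; turning back by 36 to 50 degrees suits every start. Stops at A 74 and A -1. Rim at 100 mm once dropped, 97 mm home. 2.5 mm sideways play; turns easily.
- bottle: Bystander: tall slim steel bottle with a black cap, 68 mm in diameter, 200 mm high, its cap already closed; loose on the desk. Origin: centre of the underside, z up.
- mug: Bystander: white mug, 80 mm in diameter, 90 mm high, with a handle on its +y side; loose on the desk. Origin: centre of the underside, z up.
Not all that is in view belongs to the job. Of the things shaped like the lid, the black one is meant.

How it is judged:
By the outcome, as a careful person would: the job done as asked, in the order asked, and still so for the second after the job is handed in, with the robot touching nothing.
It also fails if it takes over 32 s, if anything falls off the work surface, if the arm or the gripper's body presses on something with over 40 N, if the wrist force passes 120 N, or if a joint passes its speed limit or range.

## Working session

There is one attempt and no reset: what is moved stays moved. The work goes in short steps, Python scripts to look and compute and a tool call to move; the robot and the scene stay as the last step left them, time stands still between calls to the robot, and variables do not carry over. Pictures are saved under pics/ and viewed, and the job is handed in when it is done.

Besides the shell and the picture viewer there is one more tool, called after "Call:" as name(argument=value, ...) on one line, values as JSON. send_rows: Moves the arm, as the interface text tells. Its arguments: {"type":"object","properties":{"motion":{"type":"array"},"force":{"type":"number"}},"required":["motion"]}

```bash
ls; mkdir -p pics; python3 - <<'E'
from plant import get_state, imaging, job
import cv2,pickle
s=get_state();print(s)
for n in("scene","top"):
    d=imaging.snapshot(n);cv2.imwrite(f"pics/{n}0.png",d["img"][:,:,::-1]);pickle.dump(d,open(f"{n}0.pkl","wb"));print(d["camera_matrix"],d["R"],d["t"])
E
```

```text
pics
{'clock': 0.0, 'q': array([-1.09617968,  0.68997414, -0.19451133,  1.56631434,  0.15730856,
        0.90248598, -0.21507848]), 'qd': array([-0.00017607,  0.00018014, -0.00059104, -0.00031084,  0.00013747,
        0.00184553, -0.00033122]), 'joint_torque': array([-3.54048125e-04, -5.27551246e+01, -1.26679379e+00, -1.53422910e+01,
       -5.26209839e-02,  6.60053265e-03,  1.62948932e-04]), 'tool_pos': array([0.26646815, 0.56469906, 0.25192399]), 'eef_rot': array([ 0.69063472, -0.15464783,  0.15446603, -0.68938232]), 'contact_force': array([-0.87155303, -0.26577523,  0.33666704]), 'moment': array([ 0.03040441, -0.02084794,  0.00599466]), 'opening': 0.9998056242865218}
[[529.02775767   0.         317.86250322]
 [  0.         529.02775767 244.14971397]
 [  0.           0.           1.        ]] [[ 0.35120433  0.93628142  0.00571103]
 [ 0.54305584 -0.19872686 -0.81584189]
 [-0.76272267  0.28962862 -0.57824683]] [-0.1877332  -0.20435136  1.31783016]
[[470.57113803   0.         319.7148    ]
 [  0.         470.57113803 238.76773212]
 [  0.           0.           1.        ]] [[ 0.01439516 -0.99985369  0.00923964]
 [-0.9977112  -0.01497367 -0.06594056]
 [ 0.06606926 -0.00826927 -0.99778077]] [-0.00880178  0.52661131  0.95931087]
```

View pics/scene0.png

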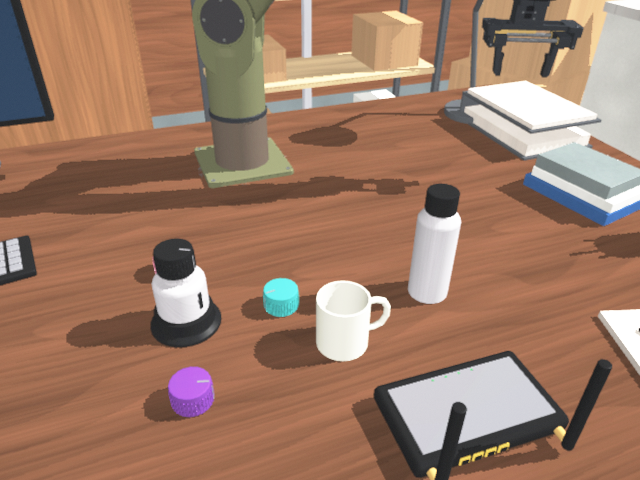

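View pics/top0.png

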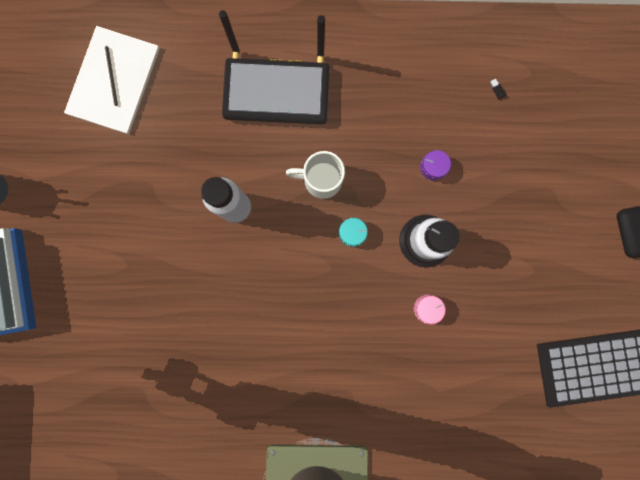

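Candidates in the top view are the black lid on the flask (440,236), the bottle's black cap (217,192), and the purple (436,165), teal (353,232) and pink (430,310) lids. I choose the black one on the squat flask in the cup holder and will check it in a close crop.

```bash
python3 - <<'E'
import cv2,pickle,numpy as np
t=pickle.load(open("top0.pkl","rb"))["img"][:,:,::-1];s=pickle.load(open("scene0.pkl","rb"))["img"][:,:,::-1]
a=cv2.resize(t[205:275,390:470],None,fx=5,fy=5,interpolation=2)
b=cv2.resize(s[230:345,140:230],None,fx=4,fy=4,interpolation=2)
h=max(a.shape[0],b.shape[0]);o=np.zeros((h,a.shape[1]+b.shape[1],3),np.uint8);o[:a.shape[0],:a.shape[1]]=a;o[:b.shape[0],a.shape[1]:]=b
cv2.imwrite("pics/crop0.png",o)
E
```

```text
(no output)
```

View pics/crop0.png

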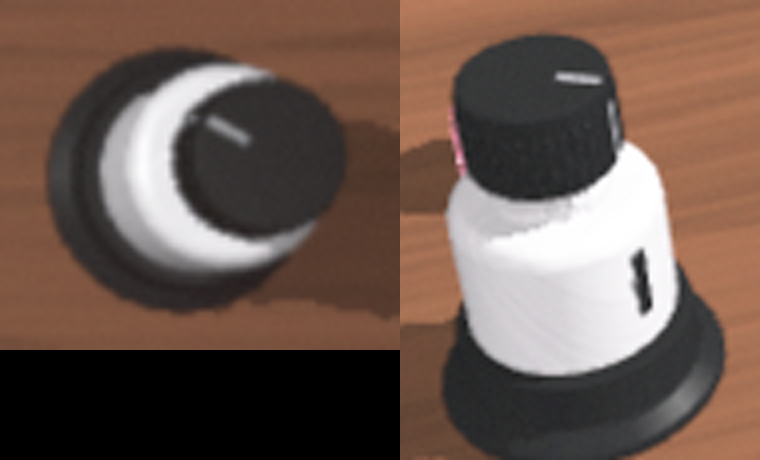

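```bash
cat > h.py <<'E'
import numpy as np,cv2
from scipy.spatial.transform import Rotation as Ro
def proj(d,X): 
    c=np.asarray(X)@np.array(d["R"]).T+np.array(d["t"]); p=c@np.array(d["camera_matrix"]).T; return p[:,:2]/p[:,2:]
def back(d,uv,z):
    K,R,t=[np.array(d[k]) for k in("camera_matrix","R","t")]
    r=R.T@np.linalg.solve(K,[*uv,1.]);o=-R.T@t; return o+r*(z-o[2])/r[2]
def circ(c,r,z,n=72):
    a=np.linspace(0,2*np.pi,n); return np.c_[c[0]+r*np.cos(a),c[1]+r*np.sin(a),0*a+z]
def overlay(d,box,f,cs,fn):
    x0,y0,x1,y1=box;im=np.ascontiguousarray(cv2.resize(d["img"][y0:y1,x0:x1,::-1],None,fx=f,fy=f,interpolation=2))
    for c,r,z,col in cs:
        p=(proj(d,circ(c,r,z))+.5-[x0,y0])*f-.5
        cv2.polylines(im,[np.round(p).astype(int)],1,col,1)
    cv2.imwrite(fn,im)
E
python3 - <<'E'
import pickle
from h import *
t=pickle.load(open("top0.pkl","rb"));s=pickle.load(open("scene0.pkl","rb"))
c=back(t,(443.2,236.2),.1465);print("lid top cam",c)
c2=back(s,(140+533/4,230+80/4),.1465);print("lid scene",c2)
f=lambda u,v:(390+u/5-.4,205+v/5-.4)
o=back(t,f(207,117),.1465);i=back(t,f(250,143),.1465);v=o-i;print("line top",np.degrees(np.arctan2(v[1],v[0])), np.linalg.norm(o-c),np.linalg.norm(i-c))
g=lambda u,v:(140+u/4-.4,230+v/4-.4)
o=back(s,g(600-400,80),.1465);i=back(s,g(556-400,76),.1465);v=o-i;print("line scene",np.degrees(np.arctan2(v[1],v[0])), np.linalg.norm(o-c2),np.linalg.norm(i-c2))
f0=back(t,f(154,180),0);print("foot",f0)
cs=[(c,.0285,.1465,(0,255,0)),(c,.0285,.1085,(0,255,255)),(c,.04,.095,(255,0,255)),(c,.056,0,(255,255,0))]
overlay(t,(390,205,470,275),5,cs,"pics/ot.png");overlay(s,(140,230,230,345),4,cs,"pics/os.png")
q=Ro.from_quat([0.69063472,-0.15464783,0.15446603,-0.68938232]).as_matrix();print(q)
bar_dir=None
for h in (.04,.05,.06):
  for ang in range(-30,100,10):
    pass
E
```

```text
lid top cam [ 0.52612946 -0.22289212  0.1465    ]
lid scene [ 0.58015815 -0.08694616  0.1465    ]
line top 59.42105523207662 0.026413143163847904 0.008411334291413731
line scene 61.31065347075954 0.12094245598698433 0.1373597738045092
foot [ 0.52714942 -0.2143338   0.        ]
[[ 9.04448589e-01 -6.38021293e-04  4.26582164e-01]
 [-4.26582620e-01 -1.67213643e-03  9.04447054e-01]
 [ 1.36247100e-04 -9.99998398e-01 -1.78453023e-03]]
```

View pics/ot.png

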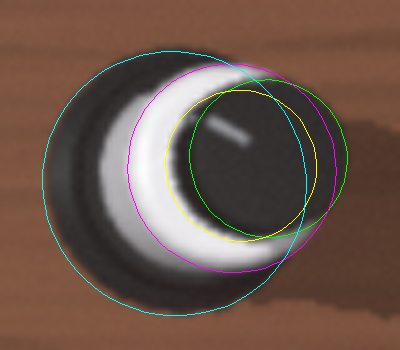

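View pics/os.png

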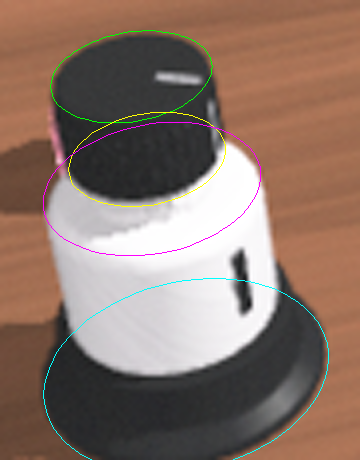

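```bash
python3 - <<'E'
import pickle
from h import *
s=pickle.load(open("scene0.pkl","rb"));c=np.array([.526,-.223])
g=lambda u,v:(140+u/4-.4,230+v/4-.4)
o=back(s,g(200,80),.1465);i=back(s,g(157,75),.1465);v=o-i;print("line scene",np.degrees(np.arctan2(v[1],v[0])),np.degrees(np.arctan2(*(o[:2]-c)[::-1])),np.degrees(np.arctan2(*(i[:2]-c)[::-1])))
for uv in((239,252),(240,282),(245,311)):
    z=np.linspace(.0,.12,1201);P=np.array([back(s,g(*uv),k) for k in z]);r=np.linalg.norm(P[:,:2]-c,axis=1)
    k=np.where(r<.040)[0]
    if len(k):k=k[-1] if True else 0;print(P[k],np.degrees(np.arctan2(P[k,1]-c[1],P[k,0]-c[0])))
    
E
```

```text
line scene 59.05220081631655 62.960309158605604 69.8808611727429
[ 0.55707626 -0.19782524  0.0799    ] 39.01079979901974
[ 0.558139   -0.19931068  0.0664    ] 36.393537080591024
[ 0.55806672 -0.19921287  0.0517    ] 36.56806959187182
```

Call:
send_rows(motion=[[[0, 0, 0, 0.95, 0, -1, -1], [0, 0, 0, 0.95, 0, -1, -1], [0, 0, 0, 0.95, 0, -1, -1], [0, 0, 0, 0.95, 0, -1, -1], [0, 0, 0, 0.95, 0, -1, -1]]])

```text
clock: 0.52
tool_pos: [0.31, 0.4328, 0.2524]
eef_rot: [0.69, -0.155, 0.154, -0.69]
contact_force: [0.1, -0.2, 0.4]
opening: 1.002
```

Call:
send_rows(motion=[[[0, 0, 0, 0.95, 0, -1, -1], [0, 0, 0, 0.95, 0, -1, -1], [0, 0, 0, 0.95, 0, -1, -1], [0, 0, 0, 0.95, 0, -1, -1], [0, 0, 0, 0.95, 0, -1, -1]]])

```text
clock: 0.93
tool_pos: [0.3532, 0.3019, 0.2526]
eef_rot: [0.69, -0.155, 0.154, -0.69]
contact_force: [0.9, 0.9, 0.2]
opening: 1.002
```

Call:
send_rows(motion=[[[0, 0, 0, 0.95, 0, -1, -1], [0, 0, 0, 0.95, 0, -1, -1], [0, 0, 0, 0.95, 0, -1, -1], [0, 0, 0, 0.95, 0, -1, -1], [0, 0, 0, 0.95, 0, -1, -1]]])

```text
clock: 1.35
tool_pos: [0.3965, 0.171, 0.2526]
eef_rot: [0.69, -0.155, 0.154, -0.69]
contact_force: [-0.1, -0.8, 0.1]
opening: 1.001
```

Call:
send_rows(motion=[[[0, 0, 0, 0.95, 0, -1, -1], [0, 0, 0, 0.95, 0, -1, -1], [0, 0, 0, 0.95, 0, -1, -1], [0, 0, 0, 0.95, 0, -1, -1], [0, 0, 0, 0.95, 0, -1, -1]]])

```text
clock: 1.77
tool_pos: [0.4397, 0.04, 0.2526]
eef_rot: [0.69, -0.155, 0.154, -0.69]
contact_force: [1.2, -0.5, 1.3]
opening: 1.002
```

```bash
python3 - <<'E'
from plant import get_state
from h import *
s=get_state();print(s["q"],s["tool_pos"]);M=Ro.from_quat(s["eef_rot"]).as_matrix();print(M,M.T@(np.array([.526,-.223,.2])-s["tool_pos"])/.02)
E
```

```text
[-0.01252326  0.46542447 -0.26896729  2.09061555  0.20929587  0.61085245
  0.70367608] [0.43972112 0.03997395 0.25257708]
[[ 9.04429651e-01 -4.54709715e-04  4.26622549e-01]
 [-4.26622602e-01 -2.19156948e-05  9.04429740e-01]
 [-4.01903260e-04 -9.99999896e-01 -2.13810646e-04]] [  9.51224673   2.62718037 -10.05108529]
```

Call:
send_rows(motion=[[[0, 0, 0, 0.95, 0, -1, -1], [0, 0, 0, 0.95, 0, -1, -1], [0, 0, 0, 0.95, 0, -1, -1], [0, 0, 0, 0.95, 0, -1, -1], [0, 0, 0, 0.95, 0, -1, -1]]])

```text
clock: 2.18
tool_pos: [0.4829, -0.091, 0.2525]
eef_rot: [-0.69, 0.155, -0.154, 0.69]
contact_force: [-0.0, 0.7, -0.1]
opening: 0.999
```

Call:
send_rows(motion=[[[0, 0, 0, 0.95, 0.5, -1, -1], [0, 0, 0, 0.95, 0.5, -1, -1], [0, 0, 0, 0.95, 0.5, -1, -1], [0, 0, 0, 0.95, 0.5, -1, -1], [0, 0, 0, 0.95, 0.5, -1, -1]]])

```text
clock: 2.6
tool_pos: [0.5261, -0.2219, 0.2019]
eef_rot: [-0.69, 0.155, -0.154, 0.69]
contact_force: [0.2, -0.3, -0.0]
opening: 0.998
```

```bash
python3 - <<'E'
from plant import get_state,imaging
from h import *
import pickle
d=imaging.snapshot("top");e=imaging.snapshot("scene");pickle.dump((d,e),open("a.pkl","wb"))
s=get_state();print(s["q"],s["tool_pos"]);M=Ro.from_quat(s["eef_rot"]).as_matrix();print(M.T@(np.array([.526,-.223,.131])-s["tool_pos"])/.02)
a=e["img"][150:350,80:280,::-1];b=d["img"][160:310,360:510,::-1]
cv2.imwrite("pics/a.png",np.hstack([cv2.resize(a,(400,400)),cv2.resize(b,(400,400))]))
E
```

```text
[ 0.48069543  0.69385751 -0.2655642   1.77856048  0.26634875  0.70594991
  1.19226673] [ 0.52536837 -0.22608673  0.2005886 ]
[-0.0347049   3.47896343  0.16389169]
```

View pics/a.png

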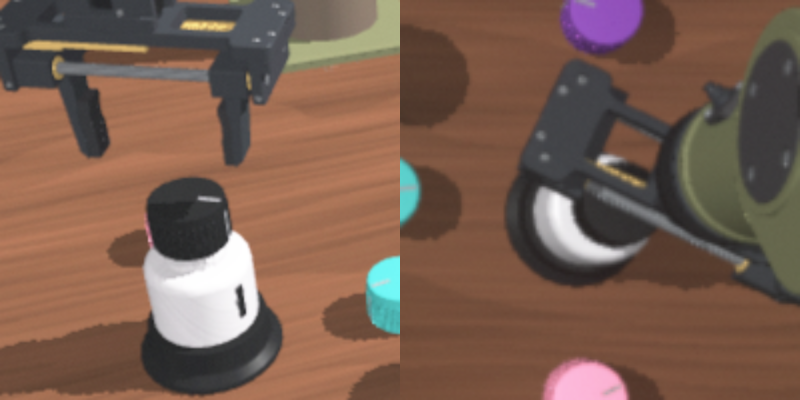

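The picture shows the open jaws above the black lid (top view 440,236), with one finger on each side and nothing in between. I'll descend next.

Call:
send_rows(motion=[[[0, 0, 0, 0, 0.9, 0.1, -1], [0, 0, 0, 0, 0.9, 0, -1], [0, 0, 0, 0, 0.9, 0, -1], [0, 0, 0, 0, 0, 0, -1], [0, 0, 0, 0, 0, 0, -1]]])

```text
clock: 3.12
tool_pos: [0.5264, -0.2177, 0.1483]
eef_rot: [-0.69, 0.155, -0.153, 0.69]
contact_force: [0.0, 1.0, -0.8]
opening: 1.0
```

```bash
python3 - <<'E'
from plant import get_state,imaging
from h import *
s=get_state();print(s["q"],s["tool_pos"]);M=Ro.from_quat(s["eef_rot"]).as_matrix();print(M,M.T@(np.array([.526,-.223,.131])-s["tool_pos"])/.02)
E
```

```text
[ 0.45121548  0.76787084 -0.23835406  1.82401827  0.29951718  0.58726878
  1.15707683] [ 0.52637531 -0.21773899  0.14828728]
[[ 9.04803221e-01 -2.15995880e-03  4.25824455e-01]
 [-4.25822910e-01  1.15365566e-03  9.04805790e-01]
 [-2.44559802e-03 -9.99997002e-01  1.24071411e-04]] [ 0.09714786  0.86409872 -0.24610738]
```

Call:
send_rows(motion=[[[0, 0, 0, 0.1, 0.43, -0.25, -1], [0, 0, 0, 0, 0.43, 0, -1], [0, 0, 0, 0, 0, 0, -1], [0, 0, 0, 0, 0, 0, -1], [0, 0, 0, 0, 0, 0, -1]]])

```text
clock: 3.53
tool_pos: [0.5269, -0.2241, 0.1317]
eef_rot: [-0.69, 0.154, -0.155, 0.69]
contact_force: [0.2, 0.5, -0.5]
opening: 0.996
```

```bash
python3 - <<'E'
from plant import get_state,imaging
from h import *
import pickle
s=get_state();print(s["q"],s["tool_pos"]);M=Ro.from_quat(s["eef_rot"]).as_matrix();print(M.T@(np.array([.526,-.223,.131])-s["tool_pos"])/.02)
d=imaging.snapshot("top");e=imaging.snapshot("scene");pickle.dump((d,e),open("a.pkl","wb"))
a=e["img"][150:350,80:280,::-1];b=d["img"][160:310,360:510,::-1]
cv2.imwrite("pics/b.png",np.hstack([cv2.resize(a,(400,400)),cv2.resize(b,(400,400))]))
s=get_state();print(s["tool_pos"])
E
```

```text
[ 0.45475431  0.79515995 -0.22790798  1.82742796  0.31154194  0.55350541
  1.15642039] [ 0.52687925 -0.22409508  0.13174149]
[-0.06313632  0.03705842  0.0307524 ]
[ 0.52698324 -0.22405236  0.13187526]
```

View pics/b.png

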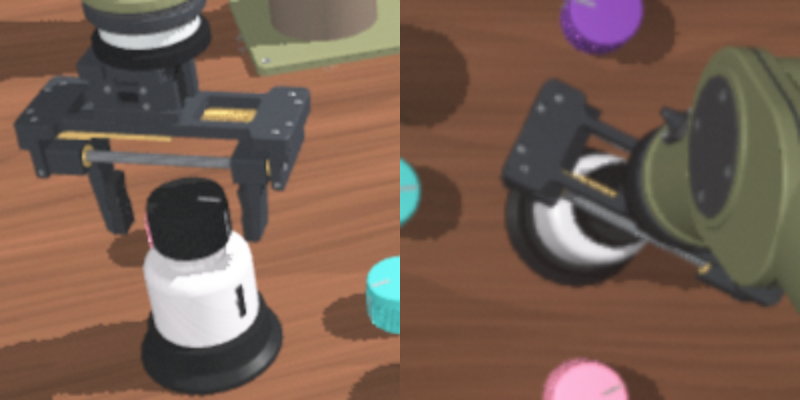

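Call:
send_rows(motion=[[[0, 0, 0, 0, 0, 0, 1], [0, 0, 0, 0, 0, 0, 1], [0, 0, 0, 0, 0, 0, 1], [0, 0, 0, 0, 0, 0, 1], [0, 0, 0, 0, 0, 0, 1]]], force=15)

```text
clock: 4.05
tool_pos: [0.5268, -0.2241, 0.1316]
eef_rot: [-0.69, 0.155, -0.155, 0.69]
contact_force: [-0.4, -0.1, 0.3]
opening: 0.643
```

Call:
send_rows(motion=[[[0, 0, 0, 0, 0, 0, 1], [0, 0, 0, 0, 0, 0, 1], [0, 0, 0, 0, 0, 0, 1], [0, 0, 0, 0, 0, 0, 1], [0, 0, 0, 0, 0, 0, 1]]])

```text
clock: 4.47
tool_pos: [0.5268, -0.2241, 0.1315]
eef_rot: [-0.69, 0.155, -0.155, 0.69]
contact_force: [0.2, 0.2, 0.8]
opening: 0.637
```

```bash
cat > look.py <<'E'
import sys
from plant import get_state,imaging
from h import *
import pickle
s=get_state();print(s["clock"],s["q"][6],s["tool_pos"],s["contact_force"],s["moment"],s["opening"]);M=Ro.from_quat(s["eef_rot"]).as_matrix();print("jaw az",np.degrees(np.arctan2(M[1,2],M[0,2])),"down",M[:,1])
d=imaging.snapshot("top");e=imaging.snapshot("scene");pickle.dump((d,e),open(f"{sys.argv[1]}.pkl","wb"))
a=e["img"][220:345,130:255,::-1];b=d["img"][190:290,380:480,::-1]
cv2.imwrite(f"pics/{sys.argv[1]}.png",np.hstack([cv2.resize(a,(400,400)),cv2.resize(b,(400,400))]))
E
python3 look.py c
```

```text
4.4667 1.1564014813433088 [ 0.52680047 -0.22409868  0.13154806] [0.22930893 0.17176446 0.8174075 ] [0.07722205 0.01324309 0.01184643] 0.637231024518085
jaw az 64.74487631051062 down [ 2.03514076e-04  7.83797315e-05 -9.99999976e-01]
```

View pics/c.png

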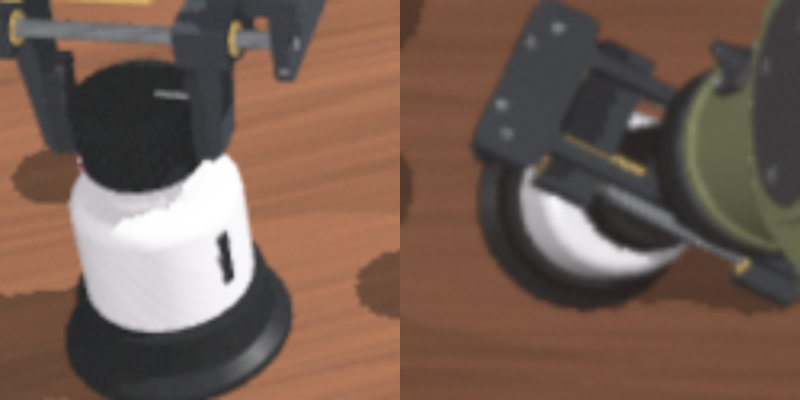

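The pads hold the lid across its diameter (opening 0.637 is about 56 mm), and the grey line is still at scene crop (172,95). Next I turn it back counter-clockwise.

Call:
send_rows(motion=[[[0, -0.9, 0, 0, 0, 0, 1], [0, -0.9, 0, 0, 0, 0, 1], [0, -0.9, 0, 0, 0, 0, 1], [0, -0.9, 0, 0, 0, 0, 1], [0, -0.9, 0, 0, 0, 0, 1]]])

```text
clock: 4.98
tool_pos: [0.5266, -0.2244, 0.1315]
eef_rot: [0.707, -0.027, 0.027, -0.706]
contact_force: [0.3, -0.2, 0.3]
opening: 0.637
```

```bash
python3 look.py d
```

```text
4.9833 1.4069278215609373 [ 0.5266394  -0.22438541  0.13146564] [ 0.25691523 -0.18672936  0.3229612 ] [-0.08420745 -0.02610937  0.01973273] 0.6373281206117275
jaw az 85.563367033235 down [-7.39953995e-05 -3.07691240e-04 -9.99999950e-01]
```

View pics/d.png

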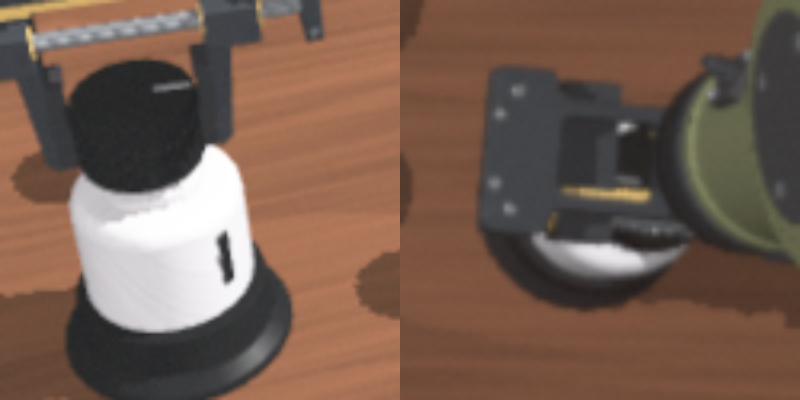

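The grey line has turned with the jaws to scene crop (172,87), so the lid follows. I'll turn the same amount again.

Call:
send_rows(motion=[[[0, -0.9, 0, 0, 0, 0, 1], [0, -0.9, 0, 0, 0, 0, 1], [0, -0.9, 0, 0, 0, 0, 1], [0, -0.9, 0, 0, 0, 0, 1], [0, -0.9, 0, 0, 0, 0, 1]]])

```text
clock: 5.5
tool_pos: [0.5266, -0.224, 0.1313]
eef_rot: [-0.7, -0.099, 0.099, 0.7]
contact_force: [0.4, 1.0, -1.0]
opening: 0.638
```

```bash
python3 look.py e
```

```text
5.5 1.6630103663730782 [ 0.52664709 -0.22402475  0.13133957] [ 0.35962495  0.95589734 -0.99531022] [ 0.04699702 -0.07134429 -0.0415117 ] 0.6377184295410904
jaw az 106.07324807624862 down [-2.08658933e-04  1.68038973e-04 -9.99999964e-01]
```

View pics/e.png

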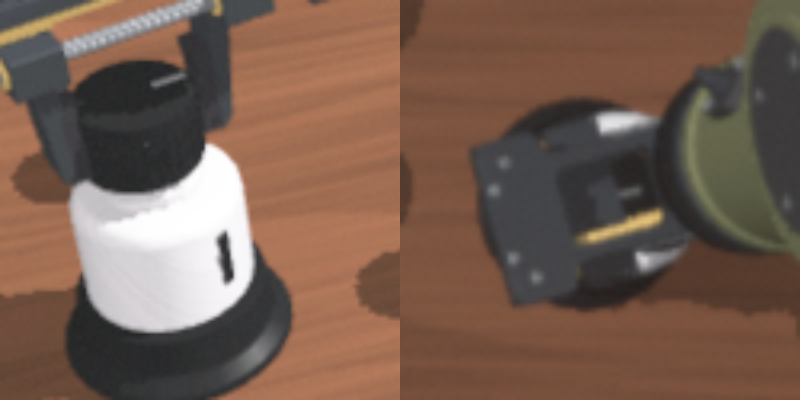

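Call:
send_rows(motion=[[[0, 0, 0, 0, 0.1, 0, 1], [0, 0, 0, 0, 0.1, 0, 1], [0, 0, 0, 0, 0.1, 0, 1], [0, 0, 0, 0, 0.1, 0, 1], [0, 0, 0, 0, 0, 0, 1]]])

```text
clock: 6.02
tool_pos: [0.5267, -0.224, 0.1232]
eef_rot: [-0.7, -0.098, 0.098, 0.7]
contact_force: [0.8, 0.4, -0.7]
opening: 0.637
```

```bash
python3 look.py f; python3 - <<'E'
import pickle
from h import *
d,e=pickle.load(open("e.pkl","rb"))
g=lambda u,v:(130+u/3.2-.4,220+v/3.2-.4)
o=back(e,g(184,75),.1465);i=back(e,g(152,85),.1465);v=o-i;print(np.degrees(np.arctan2(v[1],v[0])))
E
```

```text
6.0167 1.6538462431390277 [ 0.52667803 -0.22397696  0.12315478] [ 0.84703878  0.42246395 -0.66390046] [ 0.19420205 -0.01341772  0.01714927] 0.6368860182721501
jaw az 105.97163150933768 down [-3.06128021e-04  1.24399706e-04 -9.99999945e-01]
101.15951287611833
```

View pics/f.png

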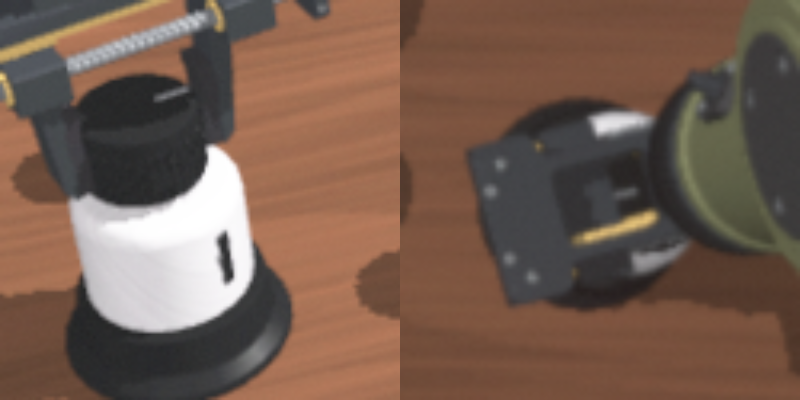

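The lid top moved down in the crop from row 60 to 73 with no contact force, so it has dropped into the thread. I'll press down slightly to check it is on the bottom.

Call:
send_rows(motion=[[[0, 0, 0, 0, 0.03, 0, 1], [0, 0, 0, 0, 0, 0, 1], [0, 0, 0, 0, 0, 0, 1], [0, 0, 0, 0, 0, 0, 1], [0, 0, 0, 0, 0, 0, 1]]])

```text
clock: 6.53
tool_pos: [0.5267, -0.224, 0.123]
eef_rot: [-0.7, -0.098, 0.098, 0.7]
contact_force: [-0.2, 1.1, 1.6]
opening: 0.64
```

```bash
python3 look.py g
```

```text
6.5333 1.6539095377796567 [ 0.52674728 -0.22403713  0.12301529] [-0.22264277  1.06635252  1.57401596] [ 0.27439525  0.09603947 -0.03482923] 0.6397729352167439
jaw az 105.99986352036272 down [ 1.61883327e-04  1.16798249e-04 -9.99999980e-01]
```

Seated: the TCP is 8.5 mm down and a light upward force has appeared. Now I screw clockwise, beginning with about 21 degrees of free turn.

Call:
send_rows(motion=[[[0, 0.9, 0, 0, 0, 0, 1], [0, 0.9, 0, 0, 0, 0, 1], [0, 0.9, 0, 0, 0, 0, 1], [0, 0.9, 0, 0, 0, 0, 1], [0, 0.9, 0, 0, 0, 0, 1]]])

```text
clock: 7.05
tool_pos: [0.5267, -0.2245, 0.123]
eef_rot: [0.707, -0.03, 0.03, -0.706]
contact_force: [-0.9, 0.2, 0.7]
opening: 0.632
```

Call:
send_rows(motion=[[[0, 0.9, 0, 0, 0.02, 0, 1], [0, 0.9, 0, 0, 0.02, 0, 1], [0, 0.9, 0, 0, 0.02, 0, 1], [0, 0.9, 0, 0, 0.02, 0, 1], [0, 0.9, 0, 0, 0.02, 0, 1]]])

```text
clock: 7.47
tool_pos: [0.5262, -0.2246, 0.1216]
eef_rot: [0.69, -0.156, 0.156, -0.689]
contact_force: [-2.3, 0.3, 6.7]
opening: 0.637
```

```bash
python3 look.py k
```

```text
7.4667 1.1475422776820687 [ 0.52617828 -0.22459423  0.12158142] [-2.29605115  0.3371792   6.65246165] [0.098335   0.46613597 0.03605009] 0.6373179649175059
jaw az 64.52720461085607 down [-7.64258250e-04 -8.13602692e-04 -9.99999377e-01]
```

View pics/k.png

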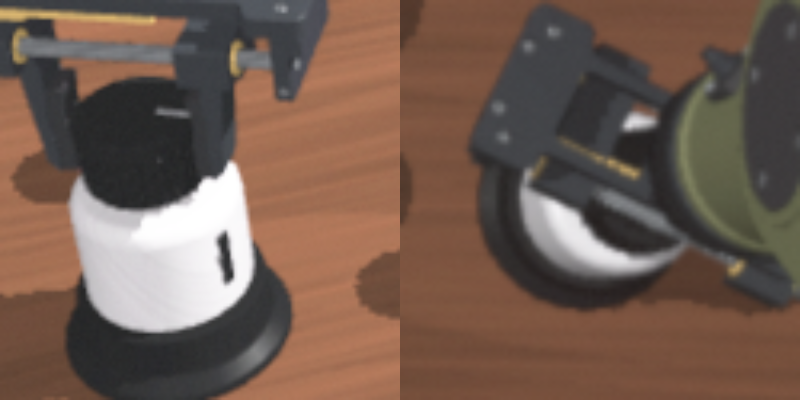

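The line is at scene crop (172,112) with the jaws back at their starting angle, so there is no slip and A is about 22. I'll continue clockwise.

Call:
send_rows(motion=[[[0, 0.9, 0, 0, 0.01, 0, 1], [0, 0.9, 0, 0, 0.01, 0, 1], [0, 0.9, 0, 0, 0.01, 0, 1], [0, 0.9, 0, 0, 0.02, 0, 1], [0, 0.5, 0, 0, 0.01, 0, 1]]])

```text
clock: 7.98
tool_pos: [0.5272, -0.2252, 0.1203]
eef_rot: [0.655, -0.266, 0.267, -0.655]
contact_force: [0.1, -1.5, 3.4]
opening: 0.638
```

```bash
python3 look.py l
```

```text
7.9833 0.9303937070167755 [ 0.52723732 -0.22518129  0.12030016] [ 0.08408095 -1.53272282  3.42078909] [-0.28063933  0.10686282  0.04028699] 0.6378676341381981
jaw az 45.73648236957356 down [ 0.00143493 -0.00165723 -0.9999976 ]
```

View pics/l.png

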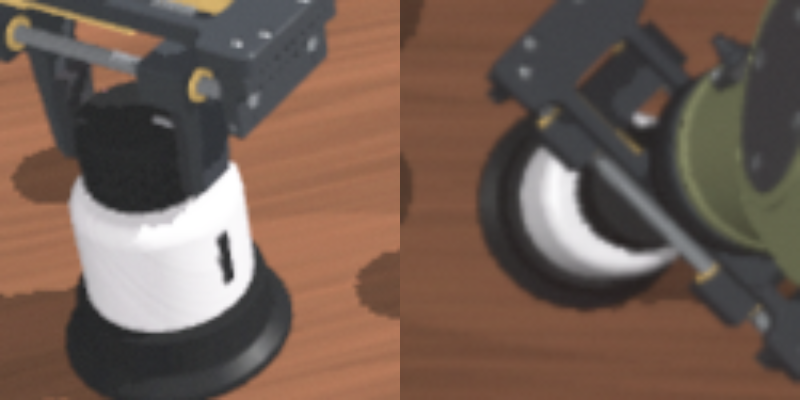

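Call:
send_rows(motion=[[[0, 0.2, 0, 0, 0.01, 0, 1], [0, 0.2, 0, 0, 0, 0, 1], [0, 0.2, 0, 0, 0, 0, 1], [0, 0.1, 0, 0, 0, 0, 1], [0, 0, 0, 0, 0, 0, 1]]])

```text
clock: 8.5
tool_pos: [0.5269, -0.2245, 0.12]
eef_rot: [0.648, -0.283, 0.284, -0.648]
contact_force: [-0.4, -0.5, 5.5]
opening: 0.635
```

```bash
python3 look.py m
```

```text
8.5 0.8965784602297624 [ 0.5269329  -0.22450187  0.11998354] [-0.35430577 -0.49634651  5.49395344] [-0.12430736  0.08799584  0.00141705] 0.6349131168838009
jaw az 42.77696080926964 down [ 7.29970927e-04 -5.44267471e-04 -9.99999585e-01]
```

Call:
send_rows(motion=[[[0, 0.2, 0, 0, 0, 0, 1], [0, 0.2, 0, 0, 0, 0, 1], [0, 0.1, 0, 0, 0, 0, 1], [0, 0, 0, 0, 0, 0, 1], [0, 0, 0, 0, 0, 0, 1]]])

```text
clock: 9.02
tool_pos: [0.5269, -0.2239, 0.1199]
eef_rot: [-0.642, 0.296, -0.296, 0.642]
contact_force: [-1.3, 0.3, 6.5]
opening: 0.637
```

```bash
python3 look.py n
```

```text
9.0167 0.8710407775123468 [ 0.52689041 -0.22388902  0.1198964 ] [-1.28081231  0.29308774  6.51669596] [0.01971074 0.24989544 0.07092363] 0.6371810445653726
jaw az 40.546578185378415 down [ 4.43578597e-04  2.14108768e-04 -9.99999879e-01]
```

View pics/n.png

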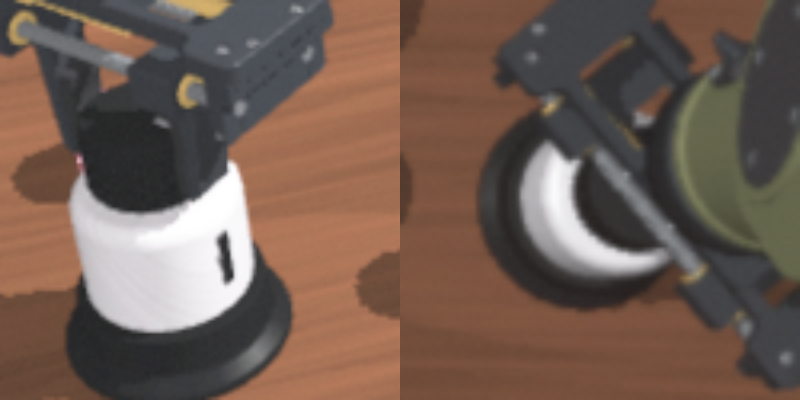

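Call:
send_rows(motion=[[[0, 0.2, 0, 0, 0, 0, 1], [0, 0.2, 0, 0, 0, 0, 1], [0, 0.1, 0, 0, 0, 0, 1], [0, 0, 0, 0, 0, 0, 1], [0, 0, 0, 0, 0, 0, 1]]])

```text
clock: 9.53
tool_pos: [0.527, -0.224, 0.1199]
eef_rot: [-0.636, 0.308, -0.308, 0.636]
contact_force: [-1.1, -0.1, 5.7]
opening: 0.639
```

```bash
python3 look.py o
```

```text
9.5333 0.8459697820421075 [ 0.52702407 -0.22400312  0.11986843] [-1.11471064 -0.12821931  5.68596429] [-0.02501594  0.14860866  0.64515516] 0.6393238689322366
jaw az 38.34456312256479 down [ 6.17402751e-04 -2.20251608e-04 -9.99999785e-01]
```

The torque jumped to 0.65 N m, so the lid has reached the end stop, with the TCP 11.6 mm below its grasp height. I'll release and look.

Call:
send_rows(motion=[[[0, 0, 0, 0, 0, 0, -1], [0, 0, 0, 0, 0, 0, -1], [0, 0, 0, 0, 0, 0, -1], [0, 0, 0, 0, 0, 0, -1], [0, 0, 0, 0, 0, 0, -1]]])

```text
clock: 10.05
tool_pos: [0.5266, -0.2241, 0.1193]
eef_rot: [-0.636, 0.309, -0.309, 0.636]
contact_force: [0.6, 0.5, -0.1]
opening: 0.987
```

Call:
send_rows(motion=[[[0, 0, 0, 0, -0.3, 0, -1], [0, 0, 0, 0, -0.6, 0, -1], [0, 0, 0, 0, -1, 0, -1], [0, 0, 0, 0, -1, 0, -1], [0, 0, 0, 0, -1, 0, -1]]])

```text
clock: 10.47
tool_pos: [0.5265, -0.224, 0.1986]
eef_rot: [-0.636, 0.309, -0.309, 0.636]
contact_force: [0.4, -0.7, -0.1]
opening: 1.0
```

Call:
send_rows(motion=[[[0, 0, 0, 0, -1, -1, -1], [0, 0, 0, 0, -1, -1, -1], [0, 0, 0, 0, 0, -1, -1], [0, 0, 0, 0, 0, -1, -1], [0, 0, 0, 0, 0, -1, -1]]])

```text
clock: 10.88
tool_pos: [0.4474, -0.2865, 0.2384]
eef_rot: [0.636, -0.309, 0.31, -0.636]
contact_force: [0.6, -1.5, 0.1]
opening: 1.002
```

```bash
python3 look.py p;python3 - <<'E'
import pickle,cv2
d,e=pickle.load(open("p.pkl","rb"));cv2.imwrite("pics/pfull.png",e["img"][:,:,::-1])
from h import *
c=np.array([.526,-.223])
overlay(e,(140,230,230,345),5,[(c,.0285,.135,(0,255,0)),(c,.0285,.1385,(0,0,255))],"pics/q.png")
E
```

```text
10.8833 1.0182057329133858 [ 0.44744058 -0.2865235   0.23844287] [ 0.5660434  -1.53003807  0.0965811 ] [-0.06663264  0.04228788 -0.04835902] 1.0018620935754274
jaw az 38.16410391114752 down [ 1.15055590e-03 -6.96893882e-04 -9.99999095e-01]
```

View pics/p.png

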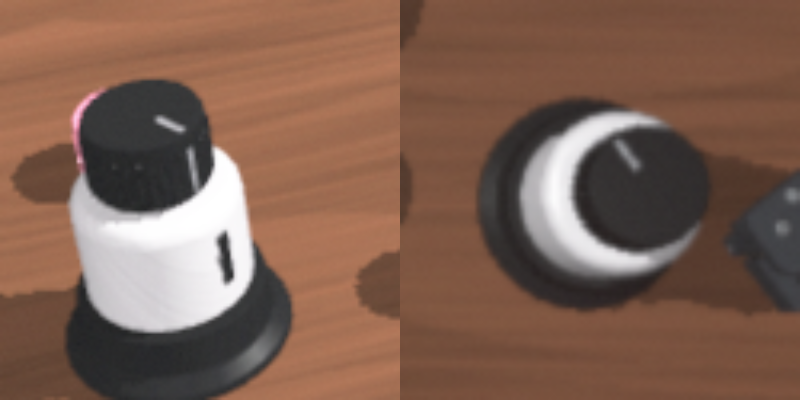

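View pics/pfull.png

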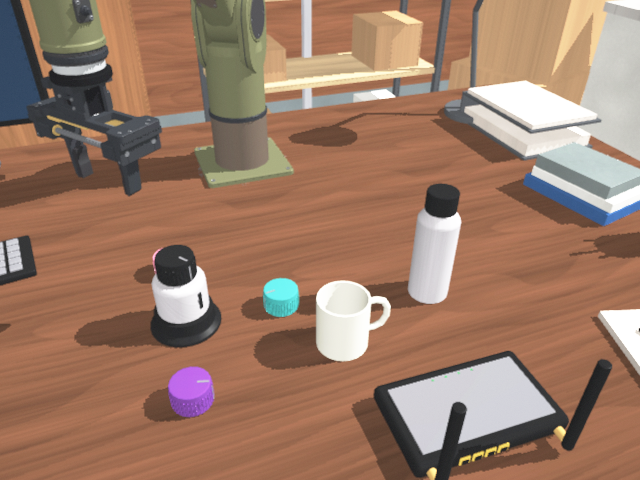

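View pics/q.png

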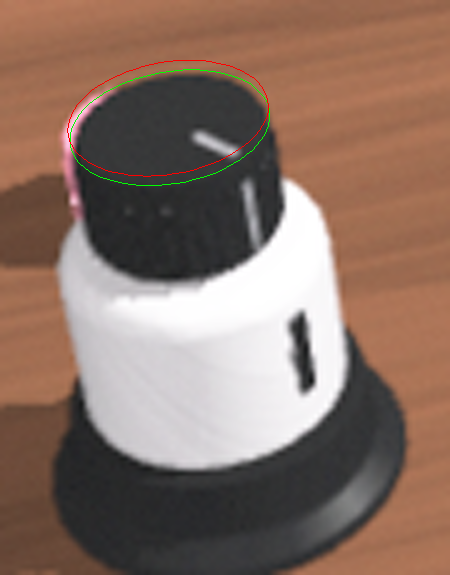

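```bash
python3 - <<'E'
import pickle
from h import *
d,e=pickle.load(open("p.pkl","rb"))
f=lambda u,v:(380+(u-400)/4-.4,190+v/4-.4); g=lambda u,v:(140+u/5-.4,230+v/5-.4)
for D,o,i in((d,f(615,140),f(638,170)),(e,g(240,154),g(194,133))):
    v=back(D,o,.135)-back(D,i,.135);print(np.degrees(np.arctan2(v[1],v[0])))
c=np.array([.526,-.223])
def cyl(uv,R):
    z=np.linspace(.0,.15,3001);P=np.array([back(e,g(*uv),k) for k in z]);k=np.where(np.linalg.norm(P[:,:2]-c,axis=1)<R)[0][-1];return P[k],np.degrees(np.arctan2(P[k,1]-c[1],P[k,0]-c[0]))
c=back(d,f(642,189),.135)[:2];print(c)
print(cyl((248,185),.0285),cyl((257,240),.0285),cyl((298,320),.04),cyl((303,350),.04),cyl((306,390),.04))
E
```

```text
37.68603628254285
36.38233774586911
[ 0.52572128 -0.22032918]
(array([ 0.55007438, -0.20555291,  0.1259    ]), np.float64(31.247329577842287)) (array([ 0.55014812, -0.20566422,  0.10555   ]), np.float64(30.979037334930165)) (array([ 0.55915694, -0.1984355 ,  0.0798    ]), np.float64(33.21679408289779)) (array([ 0.55914502, -0.19840069,  0.06795   ]), np.float64(33.26789429226718)) (array([ 0.55980387, -0.19947737,  0.05275   ]), np.float64(31.458399204010092))
```

Lid line and flask bar agree to about 2 degrees, the lid top fits the 135 mm circle (home), and the bottle and mug haven't moved. The gripper is clear, so I'm handing in.

```bash
python3 -c "
from plant import job;print(job.finish_job())"
```

```text
the job is handed in; nothing more can be done
None
```

The lid on the flask is screwed fully home, and the job was handed in after about 11 s of the 32 s allowed. I gripped the black lid, turned it back about 41°, and it dropped 8.5 mm into the thread. I then screwed it clockwise about 67° until the end stop showed as a torque of 0.65 N m, let go and moved clear.

**Last checks**
- **Height:** the lid top fits the home height of 135 mm in the scene picture, and the gripper ended 11.6 mm below its grasp height (11.5 mm expected).
- **Angle:** the lid's line measured 36–38° on its top and about 31° on its side. The flask's bar measured 31–37°, depending on the lid centre used. The lid is therefore at A = 0 to within a few degrees. The scatter is measurement error, and the angle rests mainly on the end-stop torque.
- **Bystanders:** the bottle and mug stand where they were. The largest wrist force I read was about 7 N.
- **Disagreement:** the task says the flask stands next to the router, but in the pictures it is some way off. It was the only flask in a cup holder, so I took it as the one meant.

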